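# Box the carved elephant family

### The arm

A 7-joint arm with a two-finger parallel gripper is mounted at the origin on the work surface. World frame = base frame: x ahead of the robot, y to its left, z up, the work surface at z = 0. Lengths are in mm, angles in rad, forces in N, time in s.
With the tool pointing down it reaches from about 400 to 925 mm from the base axis. Payload 5.6 kg.
Tool frame: the origin (TCP) lies at the very end of the fingers, on their centre line; the grasp point (between the pads) lies arm.grip_depth behind it (arm.grip_depth is the distance from the TCP to the grasp point, in mm); z points along the fingers, y is the line along which they close (so a half turn about z gives the same grasp; the last joint's range is limited). The gripper opens to 85 mm and grips with 20 to 120 N. Pads are 22 mm wide; open, the fingers measure 114 mm over their backs; the gripper's body (76 mm by 85 mm) begins 54 mm behind the grasp point. The pads swing forward as they close: fully open they stand 13 mm farther back than shut.
Start: joints at [-0.043, 0.468, -0.012, 1.603, 0.006, 1.071, -0.056], TCP at [650.006, -0.043, 231.29] pointing down, gripper open.
Joint ranges: [-2.53, 2.53], [-0.31, 2.02], [-1.57, 1.55], [0.28, 2.44], [-1.29, 4.43], [0.15, 1.84], [-2.92, 2.92]. Speed limits (rad/s): [2.57, 2.57, 3.14, 3.14, 3.14, 3.14, 3.14].

### API

Orientations are given as a rotation vector (axis times angle).
In Python, from plant import arm, eyes, workorder, nets gives the robot as it stands.
- The arm moves only by the tool move_arm, never from a script. Its argument "plan" is one flat list of numbers, 7 for each row, row after row: the finger opening in mm, from 0 to 85.4, then the shift along the world's x, y, z in units of 40 mm (1.0 is 40 mm), then the turn, a rotation vector about the world's x, y, z in degrees. A call has 1 to 5 rows; each row shifts and turns the commanded pose from where the row before left it; what a row does not reach is not made up. A row lasts 1/12 s, in which the tool goes at most 41.7 mm and 7.16 degrees, less where a joint would pass 70% of its speed; a pose out of reach is approached as far as the arm can. A call is refused whole if a number of a shift passes 1 or a number of a turn 7.16, either way. A call with a gripper value outside its range is refused whole. The fingers move at their own pace and stop on an object; "newtons" is the grip in N (left out, the last holds). Time passes only in rows, so rows that do not move let the fingers close. It gives the time, the measured TCP pose, the force, the opening and the grip force at its end, in the units of the state.
- arm.read_state(): the state, without advancing time (a new reading comes with each control period).
- eyes.camera(name): name is "scene" or "side" or "wrist"; returns a dict with "image" (420x560x3 uint8, blue, green, red), "intrinsics" (3x3 intrinsics, pixels), "T" (4x4, takes a point from camera to world coordinates). Camera axes: x right, y up, looking along -z (the intrinsics and any distortion apply to the point x, -y, -z); pixel columns grow to the right and rows downward; lengths in mm; the calibration is good to about 2 mm. A picture is of the moment at which its call begins. There is no depth.
- workorder.close_job(): hands the job in; it is judged then, once.
Trained networks look in the newest picture that a camera, given by its name, has taken for a name from the list of things; names that differ only in an ending like _2 or _b are one class to them, and where a whole thing is asked for, a point or a joint stands for the part that bears it (a point fixed in the world has none). Each returns a list of dicts, best first, with "confidence" (0 to 1); they miss things now and then, are a little off and sometimes report something else, mostly with a low value. They report only what shows in the picture. A call takes as long as a camera call. They do not tell look-alikes from the thing itself.
- nets.masks_of(camera, thing): "region" (420x560 bool, what is visible of it) and "extent" ([left, top, right, bottom] in pixels, round what is visible of it).
- nets.mark_of(camera, thing): "position" ([row, column] in pixels: a listed point, or the origin of a listed thing).
The state is a dict: "time_s": time; "q": joint angles; "joint_vel": joint speeds; "tau": joint torques, N m; "eef_pos": TCP position; "tool_rot": TCP orientation; "ft_force": force on the tool from outside, world axes, zero at the start; "torque": the same for the moment, N m; "grip_width": finger opening in mm; "gripper_force": force on a finger pad.
Only numpy, scipy, OpenCV 4.12 (cv2) and the standard library are available. Lean on these libraries where they do the work, as an engineer would, in place of code of your own. Each camera call takes 0.05 s, during which the arm holds its last target. There are 200 camera calls.

### The job

Pack the customer's gift set: put the three plain carved elephants (large, medium and small) into the red box, each standing upright on the floor of the pocket cut to its own size, either way round. Lower each one in gently rather than dropping it. The elephant with the howdah seat on its back, the camel and the bull belong to other sets: leave them standing where they are.

Things in the scene. Friction and masses are not known exactly. Their poses are not given: they have to be found in the camera images.
- elephant_large: Large plain carved elephant: brown wood, raised trunk, bare back; the three differ only in size. 134 mm long, 58 wide at the ears, 87 high. Origin on the ground amid the feet; x to head (trunk tip +81), z up. Feet cover 75 (x) by 47 mm about the origin. Body a barrel along x, 47 mm thick, axis 53 mm up, free to grip across y from 30 mm behind to 19 ahead of the origin. About 120 g. Loose.
- elephant_medium: Middle-sized plain carved elephant: brown wood, raised trunk, bare back; the three differ only in size. 102 mm long, 45 wide at the ears, 66 high. Origin on the ground amid the feet; x to head (trunk tip +62), z up. Feet cover 58 (x) by 36 mm about the origin. Body a barrel along x, 36 mm thick, axis 40 mm up, free to grip across y from 23 mm behind to 15 ahead of the origin. About 60 g. Loose.
- elephant_small: Small plain carved elephant: brown wood, raised trunk, bare back; the three differ only in size. 71 mm long, 31 wide at the ears, 46 high. Origin on the ground amid the feet; x to head (trunk tip +43), z up. Feet cover 40 (x) by 25 mm about the origin. Body a barrel along x, 25 mm thick, axis 28 mm up, free to grip across y from 16 mm behind to 10 ahead of the origin. About 24 g. Loose.
- howdah_elephant: A look-alike to be left alone: an elephant of the same wood and shape as the middle-sized one (101 mm long, 45 mm wide, 73 mm high), but with a howdah on its back: a square open-topped seat with a low rail, 29 by 32 mm. Origin on the ground amid the feet, x to the head, z up. Loose.
- camel: A look-alike to be left alone: a carved camel of the same wood, one pointed hump, long neck, 88 mm long, 26 mm wide, 77 mm high. Origin on the ground amid the feet, x to the head, z up. Loose.
- bull: A look-alike to be left alone: a carved humped bull of the same wood with two long horns, 98 mm long, 44 mm wide over the horns, 77 mm high. Origin on the ground amid the feet, x to the head, z up. Loose.
- insert_large: Grey insert with the large pocket: fixed, 160 (x) by 96 (y) by 14 mm, one of three equal ones side by side in the red box, their order varies. Pocket, pale inside, 91 (x) by 63 mm (y), 8 mm deep, centred: 8 mm of room round the large elephant's feet. Origin: centre of underside, z up; pocket floor 6 mm above it (so the seated elephant's origin too), top 14 mm.
- insert_medium: Grey insert with the middle-sized pocket: fixed, 160 (x) by 96 (y) by 14 mm, one of three equal ones side by side in the red box, their order varies. Pocket, pale inside, 73 (x) by 52 mm (y), 8 mm deep, centred: 8 mm of room round the middle-sized elephant's feet. Origin: centre of underside, z up; pocket floor 6 mm above it (so the seated elephant's origin too), top 14 mm.
- insert_small: Grey insert with the small pocket: fixed, 160 (x) by 96 (y) by 14 mm, one of three equal ones side by side in the red box, their order varies. Pocket, pale inside, 56 (x) by 41 mm (y), 8 mm deep, centred: 8 mm of room round the small elephant's feet. Origin: centre of underside, z up; pocket floor 6 mm above it (so the seated elephant's origin too), top 14 mm.
- box: The shallow red base of the gift box, fixed to the counter: 174 mm (x) by 308 mm (y), walls 6 mm thick and 24 mm high, the three inserts in a row along its y, 98 mm apart, on its floor (insert undersides 6 mm above the counter, insert x parallel to box x). Origin: centre of its underside, z up.
Mind the look-alikes: they are no part of the job. Leave any blue or purple look-alike of the elephant_small alone.

How it is judged (in metres and radians):
At the end, for the whole second after the job is handed in: Each plain elephant in the pocket of its size: within 13 mm of its centre, feet on its floor (3 mm), upright (0.08 rad), along it (0.5 rad, either way), released, at rest. Howdah elephant, camel and bull upright, within 20 mm of their starts (horizontal distance between elephant_large and insert_large below 0.013 m and z of elephant_large in the frame of insert_large between 0.003 and 0.0085 m and angle between each of elephant_large, elephant_medium, elephant_small's own z axis and vertical below 0.08 rad and angle between the x axis of elephant_large and the x axis of insert_large, either way round below 0.5 rad and linear speed of each of elephant_large, elephant_medium, elephant_small below 0.02 m/s and angular speed of each of elephant_large, elephant_medium, elephant_small below 0.2 rad/s and contact force between each of elephant_large, elephant_medium, elephant_small and the fingers below 0.1 N and horizontal distance between elephant_medium and insert_medium below 0.013 m and z of elephant_medium in the frame of insert_medium between 0.003 and 0.0085 m and angle between the x axis of elephant_medium and the x axis of insert_medium, either way round below 0.5 rad and horizontal distance between elephant_small and insert_small below 0.013 m and z of elephant_small in the frame of insert_small between 0.003 and 0.0085 m and angle between the x axis of elephant_small and the x axis of insert_small, either way round below 0.5 rad and distance of each of howdah_elephant, camel, bull from where it was at the start of the episode below 0.02 m and angle between each of howdah_elephant, camel, bull's own z axis and vertical below 0.1 rad); the robot touches nothing.
It fails at once if an elephant is dropped or thrown into its pocket: faster than 0.5 m/s within 30 mm of the pocket's floor ((horizontal distance between elephant_large and insert_large below 0.04 m and z of elephant_large in the frame of insert_large below 0.036 m and linear speed of elephant_large above 0.5 m/s) or (horizontal distance between elephant_medium and insert_medium below 0.04 m and z of elephant_medium in the frame of insert_medium below 0.036 m and linear speed of elephant_medium above 0.5 m/s) or (horizontal distance between elephant_small and insert_small below 0.04 m and z of elephant_small in the frame of insert_small below 0.036 m and linear speed of elephant_small above 0.5 m/s)).
It fails at once if the howdah elephant, the camel or the bull is moved more than 20 mm or tipped ((distance of howdah_elephant from where it was at the start of the episode above 0.02 m or angle between howdah_elephant's own z axis and vertical above 0.35 rad) or (distance of camel from where it was at the start of the episode above 0.02 m or angle between camel's own z axis and vertical above 0.35 rad) or (distance of bull from where it was at the start of the episode above 0.02 m or angle between bull's own z axis and vertical above 0.35 rad)).
It also fails if it takes over 91 s, if anything falls off the work surface, if the arm or the gripper's body presses on something with over 40 N, if the wrist force passes 120 N, or if a joint passes its speed limit or range.

## Working session

There is one attempt and no reset: what is moved stays moved. The work goes in short steps, Python scripts to look and compute and a tool call to move; the robot and the scene stay as the last step left them, time stands still between calls to the robot, and variables do not carry over. Pictures are saved under pics/ and viewed, at most 14 in all, crops included, and the job is handed in when it is done.

Besides the shell and the picture viewer there is one more tool, called after "Request:" by a JSON object that holds its "method" and its "body", one argument or row to a line. move_arm: Moves the arm, as the interface text tells. Its arguments: {"type":"object","properties":{"plan":{"type":"array","items":{"type":"number"}},"newtons":{"type":"number"}},"required":["plan"]}

```bash
mkdir -p pics; cat > h.py <<'E'
import numpy as np, cv2
from plant import arm, eyes, workorder, nets
def ray(c,row,col):
    K=c["intrinsics"];T=c["T"]
    d=T[:3,:3]@np.array([(col-K[0,2])/K[0,0],-(row-K[1,2])/K[1,1],-1.0]); return T[:3,3],d
def toz(c,row,col,z):
    o,d=ray(c,row,col); return o+d*(z-o[2])/d[2]
def proj(c,p):
    T=c["T"];K=c["intrinsics"];q=T[:3,:3].T@(np.asarray(p,float)-T[:3,3])
    return np.array([K[1,2]+K[1,1]*(-q[1])/-q[2],K[0,2]+K[0,0]*q[0]/-q[2]]) # row,col
E
python3 - <<'E'
from h import *
print(arm.grip_depth,{k:np.round(v,3) for k,v in arm.read_state().items()})
C={}
for n in("scene","side","wrist"):
    c=eyes.camera(n);cv2.imwrite(f"pics/{n}0.png",c["image"]);print(n,np.round(c["T"],2).tolist(),c["intrinsics"].tolist())
    for t in"elephant_large elephant_medium elephant_small howdah_elephant camel bull insert_large insert_medium insert_small box".split():
        z={"i":6,"b":0}.get(t[0],0) if t!="bull" else 0
        for m in nets.mark_of(n,t)[:4]:
            print(t,"mark",round(m["confidence"],2),np.round(m["position"]),np.round(toz(c,*m["position"],z)[:2]))
E
```

```text
18.700000000000003 {'time_s': np.float64(0.0), 'q': array([-0.043,  0.468, -0.012,  1.604,  0.006,  1.071, -0.056]), 'joint_vel': array([ 0.001, -0.001, -0.   ,  0.001,  0.001,  0.   ,  0.001]), 'tau': array([-0.0000e+00, -5.3237e+01,  2.1000e-02, -2.5130e+01,  1.1000e-02,
        8.0000e-03, -0.0000e+00]), 'eef_pos': array([ 6.49410e+02, -5.40000e-02,  2.30307e+02]), 'tool_rot': array([-2.221e+00, -2.221e+00,  2.000e-03]), 'ft_force': array([ 0.601, -0.012, -0.612]), 'torque': array([ 0.024,  0.015, -0.028]), 'gripper_force': np.float64(0.0), 'grip_width': np.float64(85.484)}
scene [[0.3, -0.59, 0.75, 1434.05], [0.95, 0.2, -0.23, -252.34], [-0.01, 0.78, 0.62, 722.02], [0.0, 0.0, 0.0, 1.0]] [[410.27609638237766, 0.0, 274.65141192446237], [0.0, 410.27609638237766, 209.0567966419923], [0.0, 0.0, 1.0]]
elephant_large mark 0.86 [165. 375.] [442. 396.]
elephant_large mark 0.72 [186. 282.] [457.  73.]
elephant_medium mark 0.54 [174. 332.] [444. 243.]
elephant_small mark 0.8 [254. 273.] [731. -45.]
elephant_small mark 0.66 [252. 310.] [755.  46.]
elephant_small mark 0.54 [223. 279.] [622.  
[... 1246 characters left out ...]
.96, 0.28, 72.01], [-0.0, -0.28, 0.96, 373.02], [0.0, 0.0, 0.0, 1.0]] [[331.7646208710993, 0.0, 279.4826554177655], [0.0, 331.7646208710993, 213.236562158929], [0.0, 0.0, 1.0]]
elephant_medium mark 0.5 [124. 103.] [458.  63.]
elephant_small mark 0.93 [133. 368.] [747.  54.]
elephant_small mark 0.74 [224. 352.] [736. -50.]
elephant_small mark 0.69 [175. 268.] [637.   7.]
elephant_small mark 0.28 [325. 199.] [ 545. -189.]
howdah_elephant mark 0.81 [123. 101.] [456.  65.]
howdah_elephant mark 0.7 [ 44. 261.] [631. 142.]
camel mark 0.68 [ 44. 257.] [627. 142.]
bull mark 0.88 [ 48. 259.] [629. 139.]
insert_large mark 0.87 [321. 200.] [ 550. -179.]
insert_medium mark 0.56 [379. 175.] [ 509. -270.]
```

```bash
python3 -c "
import cv2,numpy as np
a=[cv2.imread(f'pics/{n}0.png') for n in('scene','side')]
cv2.imwrite('pics/a.png',cv2.resize(a[0],(800,600)));cv2.imwrite('pics/b.png',cv2.resize(a[1],(800,600)))"
```

```text
(no output)
```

View pics/a.png

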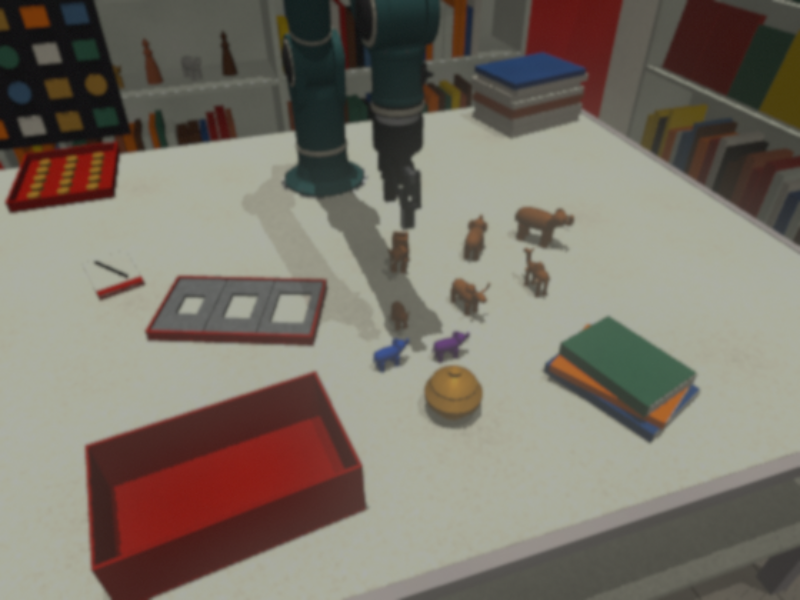

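View pics/b.png

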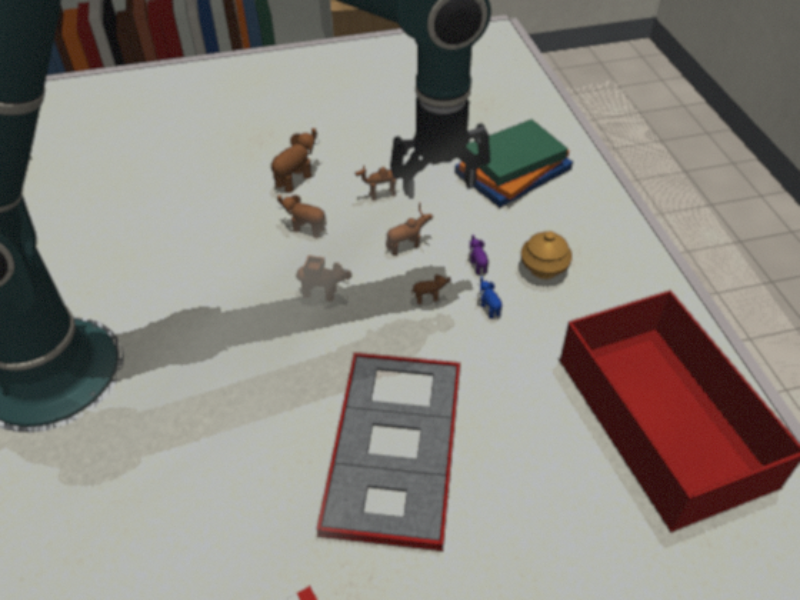

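The scene view (560×420 pixels) shows the red tray at about (168,218), with pockets running small, medium, large from left to right. The large elephant is at (375,165), the medium at (332,174), the howdah at (278,186), the small at (279,223) and the bull at (325,212). The camel is at (378,200), and the blue and purple decoys at (273,247) and (313,242). Next I'll measure the pockets and elephant yaws.

```bash
python3 - <<'E'
from h import *
w=cv2.imread("pics/wrist0.png");cv2.imwrite("pics/w0.png",cv2.resize(w,(800,600)))
for n in("scene","side"):
    c=eyes.camera(n);im=c["image"]
    hsv=cv2.cvtColor(im,cv2.COLOR_BGR2HSV)
    g=((hsv[...,2]>150)).astype(np.uint8)
    k,lab,st,ce=cv2.connectedComponentsWithStats(g)
    for i in range(1,k):
        a=st[i,4]
        if 60<a<2500:
            p=toz(c,ce[i][1],ce[i][0],20)
            if 400<p[0]<620 and -430<p[1]<-120:
                cn,_=cv2.findContours((lab==i).astype(np.uint8),0,2)
                P=np.array([toz(c,q[0][1],q[0][0],20)[:2] for q in cn[0]],np.float32)
                r=cv2.minAreaRect(P);print(n,a,np.round(r[0],1),np.round(r[1],1),round(r[2],1))
    R=((hsv[...,1]>110)&((hsv[...,0]<10)|(hsv[...,0]>172))).astype(np.uint8)
    for t in "elephant_large elephant_medium elephant_small".split():
        for m in nets.masks_of(n,t)[:3]: print(t,round(m["confidence"],2),np.round(m["extent"]))
E
```

```text
scene 359 [ 548.7 -183.8] [56.4 73.1] 71.4
scene 115 [ 479.2 -365.4] [31.9 39.7] 70.5
scene 220 [ 514.4 -274.1] [44.4 57.2] 69.4
elephant_large 0.8 [362. 142. 402. 173.]
elephant_medium 0.7 [324. 150. 339. 182.]
elephant_medium 0.53 [101. 194. 230. 246.]
elephant_small 0.67 [261. 238. 285. 258.]
elephant_small 0.64 [302. 234. 329. 253.]
side 816 [ 546.7 -188.4] [56.4 88.4] 69.0
side 630 [ 511.5 -279.3] [46.2 70.5] 69.1
side 447 [ 476.3 -370.6] [35.9 53.9] 69.0
elephant_large 0.79 [189.  88. 223. 134.]
elephant_medium 0.79 [193. 136. 226. 166.]
elephant_small 0.8 [334. 195. 351. 222.]
elephant_small 0.73 [328. 166. 343. 192.]
elephant_small 0.71 [290. 193. 318. 213.]
```

View pics/w0.png

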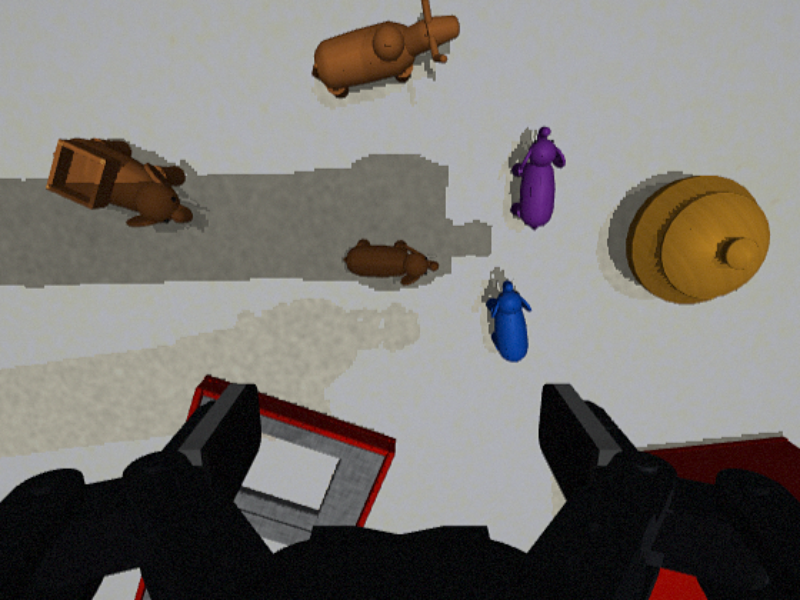

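The wrist view is near-overhead. At 800×600 the small elephant is at (390,260) heading +x, the howdah at (115,185), the bull at (385,55), and the blue and purple decoys at (510,325) and (538,180). I'll turn the tool −90° above the small elephant, go lower and look again.

Request:
{"method": "move_arm", "body": {
  "plan": [85,-0.03,0.02,-0.15,0,0,-7,85,-0.03,0.02,-0.15,0,0,-7,85,-0.03,0.02,-0.15,0,0,-7,85,-0.03,0.02,-0.15,0,0,-7,85,-0.03,0.02,-0.15,0,0,-7],
  "newtons": 25
}}

```text
time_s: 2.47
eef_pos: [644.0, 4.0, 201.0]
tool_rot: [2.791, 1.442, 0.0]
ft_force: [-0.0, -0.1, -0.4]
grip_width: 84.9
gripper_force: 0.0
```

Request:
{"method": "move_arm", "body": {
  "plan": [85,-0.03,0.02,-0.15,0,0,-7,85,-0.03,0.02,-0.15,0,0,-7,85,-0.03,0.02,-0.15,0,0,-7,85,-0.03,0.02,-0.15,0,0,-7,85,-0.03,0.02,-0.15,0,0,-7]
}}

```text
time_s: 2.88
eef_pos: [638.0, 8.1, 171.1]
tool_rot: [3.095, 0.536, 0.0]
ft_force: [-0.0, 1.3, -1.3]
grip_width: 84.8
gripper_force: 0.0
```

Request:
{"method": "move_arm", "body": {
  "plan": [85,0,0,-0.15,0,0,-7,85,0,0,-0.15,0,0,-7,85,0,0,-0.15,0,0,-6,85,0,0,0,0,0,0,85,0,0,0,0,0,0]
}}

```text
time_s: 3.3
eef_pos: [637.8, 8.2, 153.0]
tool_rot: [3.141, 0.005, -0.001]
ft_force: [-0.1, -0.3, -0.2]
grip_width: 85.0
gripper_force: 0.0
```

```bash
cat >> h.py <<'E'
def look(t,zax,zo=0,fn=None):
    """wrist picture: mask of t, its outline at height zax, PCA axis, mark at zo"""
    c=eyes.camera("wrist");s=arm.read_state()
    if fn: cv2.imwrite(fn,cv2.resize(c["image"],(800,600)))
    print("TCP",np.round(s["eef_pos"],1),"rot",np.round(s["tool_rot"],3),"t",s["time_s"],"q7",round(s["q"][6],2))
    for m in nets.masks_of("wrist",t)[:3]:
        rc=np.argwhere(m["region"]);P=np.array([toz(c,r,q,zax)[:2] for r,q in rc])
        mu=P.mean(0);w,v=np.linalg.eigh(np.cov((P-mu).T));a=np.degrees(np.arctan2(v[1,1],v[0,1]))
        u=(P-mu)@v;print(" mask",round(m["confidence"],2),m["extent"],"mean",np.round(mu,1),"axis",round(a%180,1),"len",np.round(np.ptp(u,axis=0),0))
    for m in nets.mark_of("wrist",t)[:3]: print(" mark",round(m["confidence"],2),np.round(m["position"]),np.round(toz(c,*m["position"],zo)[:2],1))
    return c
E
python3 -c "
from h import *
look('elephant_small',28,fn='pics/w1.png')"
```

```text
TCP [638.1   8.1 153.5] rot [3.142 0.005 0.   ] t 3.35 q7 -1.46
 mask 0.77 [154.5, 40.9, 255.8, 83.0] mean [747.4  62.6] axis 88.3 len [30. 74.]
 mark 0.81 [201. 286.] [635.    2.6]
 mark 0.72 [ 83. 352.] [735.9 -51. ]
```

View pics/w1.png

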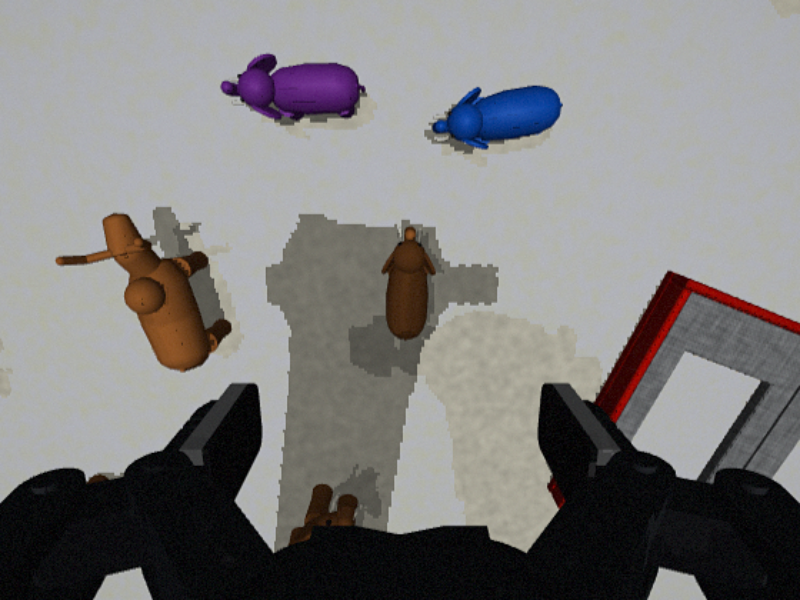

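The small elephant runs from the trunk at (410,232) to the rump at (405,338) in the 800×600 view, with its barrel centred at (406,290). It points almost exactly along +x.

```bash
python3 -c "
from h import *
c=eyes.camera('wrist')
for r,q,z in((290,406.5,28),(338,405,28),(325,405,40),(232,410,42),(262,410,30)): print(np.round(toz(c,r*.7,q*.7,z),1))"
```

```text
[640.5   4.3  28. ]
[610.7   5.   28. ]
[623.    5.2  40. ]
[676.1   2.9  42. ]
[657.5   2.4  30. ]
```

Request:
{"method": "move_arm", "body": {
  "plan": [85,-0.1,-0.1,-0.7,0,0,-2,85,0,0,-0.7,0,0,0,85,0,0,-0.7,0,0,0,85,0,0,-0.7,0,0,0,85,0,0,-0.4,0,0,0]
}}

```text
time_s: 3.92
eef_pos: [632.6, 3.9, 22.7]
tool_rot: [-3.141, 0.053, 0.005]
ft_force: [-0.1, 1.1, -0.2]
grip_width: 84.9
gripper_force: 0.0
```

Request:
{"method": "move_arm", "body": {
  "plan": [85,0,0,-0.3,0,0,0,60,0,0,0,0,0,0,40,0,0,0,0,0,0,15,0,0,0,0,0,0,15,0,0,0,0,0,0]
}}

```text
time_s: 4.33
eef_pos: [635.3, 4.0, 15.0]
tool_rot: [-3.141, 0.055, -0.004]
ft_force: [0.6, -1.2, 0.8]
grip_width: 38.4
gripper_force: 0.0
```

Request:
{"method": "move_arm", "body": {
  "plan": [15,0,0,0,0,0,0,15,0,0,0,0,0,0,15,0,0,0,0,0,0,15,0,0,0,0,0,0,15,0,0,0,0,0,0],
  "newtons": 25
}}

```text
time_s: 4.75
eef_pos: [635.0, 4.0, 14.8]
tool_rot: [-3.141, 0.055, -0.003]
ft_force: [-1.2, -0.1, 6.9]
grip_width: 23.3
gripper_force: 24.6
```

Request:
{"method": "move_arm", "body": {
  "plan": [15,0,0,0.3,0,0,0,15,0,0,0.7,0,0,0,15,0,0,0.7,0,0,0,15,0,0,0.9,0,0,0,15,0,0,0.9,0,0,0]
}}

```text
time_s: 5.17
eef_pos: [633.3, 3.9, 155.0]
tool_rot: [3.141, -0.055, -0.002]
ft_force: [0.8, 0.6, 0.4]
grip_width: 22.9
gripper_force: 24.8
```

Request:
{"method": "move_arm", "body": {
  "plan": [15,-0.46,-0.72,0,0,0,-2,15,-0.46,-0.72,0,0,0,-2,15,-0.46,-0.72,0,0,0,-2,15,-0.46,-0.72,0,0,0,-2,15,-0.46,-0.72,0,0,0,-2]
}}

```text
time_s: 5.58
eef_pos: [541.0, -141.1, 154.3]
tool_rot: [-3.124, 0.331, -0.002]
ft_force: [0.8, -0.9, -0.7]
grip_width: 22.9
gripper_force: 24.8
```

Request:
{"method": "move_arm", "body": {
  "plan": [15,-0.46,-0.72,0,0,0,-2,15,-0.46,-0.72,0,0,0,-2,15,-0.46,-0.72,0,0,0,-2,15,-0.46,-0.72,0,0,0,-2,15,-0.46,-0.72,0,0,0,-1]
}}

```text
time_s: 6.0
eef_pos: [449.0, -285.1, 154.2]
tool_rot: [-3.088, 0.575, -0.002]
ft_force: [0.2, -0.1, -0.2]
grip_width: 23.3
gripper_force: 24.8
```

Request:
{"method": "move_arm", "body": {
  "plan": [15,-0.46,-0.72,0,0,0,0,15,-0.46,-0.72,0,0,0,0,15,0,0,0,0,0,0,15,0,0,0,0,0,0,15,0,0,0,0,0,0]
}}

```text
time_s: 6.42
eef_pos: [413.5, -341.1, 153.7]
tool_rot: [-3.088, 0.572, -0.001]
ft_force: [0.3, 0.8, -0.2]
grip_width: 22.9
gripper_force: 24.8
```

```bash
cat >> h.py <<'E'
def pockets(c):
    hsv=cv2.cvtColor(c["image"],cv2.COLOR_BGR2HSV);g=(hsv[...,2]>140).astype(np.uint8)
    k,lab,st,ce=cv2.connectedComponentsWithStats(g)
    for i in range(1,k):
        if st[i,4]<300: continue
        p=toz(c,ce[i][1],ce[i][0],20)
        if 400<p[0]<620 and -430<p[1]<-120:
            cn,_=cv2.findContours((lab==i).astype(np.uint8),0,2)
            P=np.array([toz(c,q[0][1],q[0][0],20)[:2] for q in cn[0]],np.float32)
            r=cv2.minAreaRect(P);print("pocket",st[i],np.round(r[0],1),np.round(r[1],1),round(r[2],1))
E
python3 -c "
from h import *
c=look('elephant_small',120,fn='pics/w2.png');pockets(c)
print(arm.read_state()['grip_width'],[np.round(proj(c,p)/.7) for p in((477.7,-368.4,20),(512.8,-276.9,20))])"
```

```text
TCP [ 414.  -340.5  153.6] rot [-3.089e+00  5.700e-01 -1.000e-03] t 6.4667 q7 -1.07
 mask 0.83 [242.7, 193.5, 314.7, 340.5] mean [ 399.3 -335.1] axis 159.3 len [43. 94.]
 mark 0.76 [258. 279.] [ 358.  -318.6]
pocket [   0   63   87  114 7981] [ 543.7 -187.9] [58.5 87.1] 69.0
pocket [ 127   76   69   91 5501] [ 509.3 -276.6] [48.6 69.5] 69.1
pocket [ 257   87   50   70 3353] [ 475.2 -366. ] [39.1 53.3] 69.1
pocket [    0   221   257   178 24878] [ 413.4 -149.9] [151.9 323.3] 5.6
23.276923510442714 [array([169., 405.]), array([169., 229.])]
```

View pics/w2.png

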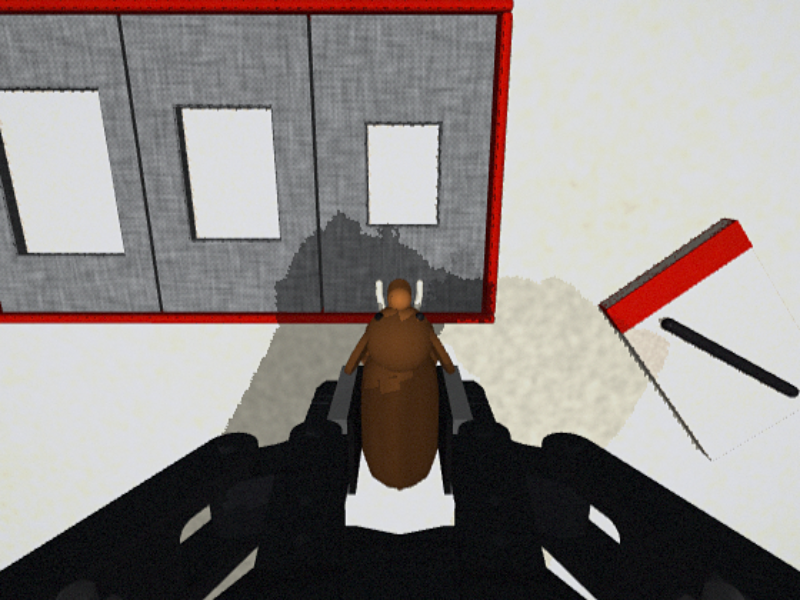

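The small pocket is at (403,173) in the 800×600 view, empty and clear. The elephant is held centred between the pads, trunk (400,290), rump (400,488). Next, where its origin sits relative to the TCP.

```bash
python3 -c "
from h import *
c=eyes.camera('wrist');p=arm.read_state()['eef_pos'];y=np.radians(-20.9);X=np.array([np.cos(y),np.sin(y)]);Y=np.array([-X[1],X[0]])
for r,q,z in((488,400,167),(488,400,163),(282,400,183),(345,400,181)):
    d=toz(c,r*.7,q*.7,z)[:2]-p[:2];print(r,z,np.round([d@X,d@Y],1))
d=np.array([476-p[0],-367-p[1]]);print(np.round(d,1),d@X,d@Y)
print(p)"
```

```text
488 167 [-26.8   0.5]
488 163 [-29.9   0.4]
282 183 [44.3  0.6]
345 181 [27.2  0.6]
[ 61.9 -26.7] 67.29674712078871 -2.842902592217111
[ 414.14524912 -340.33684075  153.31855133]
```

Request:
{"method": "move_arm", "body": {
  "plan": [15,0.76,-0.33,0,0,0,0,15,0.76,-0.33,0,0,0,0,15,0,0,-0.7,0,0,0,15,0,0,-0.7,0,0,0,15,0,0,-0.7,0,0,0]
}}

```text
time_s: 7.03
eef_pos: [475.5, -367.1, 68.3]
tool_rot: [3.09, -0.569, 0.001]
ft_force: [0.2, -0.3, -0.8]
grip_width: 23.4
gripper_force: 24.8
```

Request:
{"method": "move_arm", "body": {
  "plan": [15,0,0,-0.4,0,0,0,15,0,0,-0.3,0,0,0,15,0,0,-0.2,0,0,0,15,0,0,-0.1,0,0,0,15,0,0,0,0,0,0]
}}

```text
time_s: 7.45
eef_pos: [474.2, -367.8, 29.1]
tool_rot: [-3.089, 0.572, 0.0]
ft_force: [-0.2, 0.3, 0.3]
grip_width: 23.2
gripper_force: 24.8
```

Request:
{"method": "move_arm", "body": {
  "plan": [15,0,0,0,0,0,0]
}}

```text
time_s: 7.53
eef_pos: [474.6, -368.4, 30.1]
tool_rot: [3.088, -0.572, 0.002]
ft_force: [-0.8, -0.2, -0.6]
grip_width: 23.3
gripper_force: 24.8
```

Request:
{"method": "move_arm", "body": {
  "plan": [15,0,0.03,-0.04,0,0,0,15,0,0,-0.03,0,0,0,15,0,0,0,0,0,0]
}}

```text
time_s: 7.78
eef_pos: [474.3, -366.8, 27.0]
tool_rot: [3.089, -0.572, 0.001]
ft_force: [-0.5, 0.1, -0.5]
grip_width: 23.4
gripper_force: 24.8
```

Request:
{"method": "move_arm", "body": {
  "plan": [26,0,0,0,0,0,0,34,0,0,0,0,0,0,40,0,0,0,0,0,0,46,0,0,0,0,0,0,46,0,0,0,0,0,0]
}}

```text
time_s: 8.2
eef_pos: [474.1, -366.9, 26.6]
tool_rot: [3.089, -0.573, 0.0]
ft_force: [0.9, 0.2, 0.1]
grip_width: 46.1
gripper_force: 0.0
```

Request:
{"method": "move_arm", "body": {
  "plan": [46,0,0,0.4,0,0,0,46,0,0,0.8,0,0,0,46,0,0,0.8,0,0,0,46,0,0,0.8,0,0,0,85,0,0,0.8,0,0,0]
}}

```text
time_s: 8.62
eef_pos: [473.7, -366.8, 171.9]
tool_rot: [-3.089, 0.573, 0.001]
ft_force: [0.3, -0.2, -0.3]
grip_width: 56.6
gripper_force: 0.0
```

Request:
{"method": "move_arm", "body": {
  "plan": [85,-0.9,0.35,0,0,0,0,85,-0.4,0.3,0,0,0,0,85,0,0,0,0,0,0,85,0,0,0,0,0,0]
}}

```text
time_s: 8.95
eef_pos: [421.8, -340.5, 171.0]
tool_rot: [-3.088, 0.573, -0.002]
ft_force: [0.4, -0.5, -0.3]
grip_width: 84.9
gripper_force: 0.0
```

```bash
python3 -c "
from h import *
c=look('elephant_small',40,zo=12,fn='pics/w3.png');pockets(c)"
```

```text
TCP [ 422.7 -340.9  170.9] rot [ 3.089e+00 -5.720e-01  2.000e-03] t 9.0 q7 -1.09
 mask 0.69 [269.1, 72.7, 304.5, 164.4] mean [ 482.8 -369.4] axis 159.2 len [31. 69.]
 mark 0.92 [130. 287.] [ 475.4 -367.1]
pocket [  18   77   85  105 7001] [ 543.8 -186.8] [57.2 86.5] 69.0
pocket [ 142   88   63   85 4746] [ 509.3 -276.5] [48.6 69.9] 69.0
pocket [263  97  16  66 539] [ 480.6 -352.7] [12.3 54.1] 72.5
pocket [296  98  14  65 395] [ 470. -380.] [ 9.7 53.3] 67.2
pocket [    0   154   197   198 17105] [ 409.7 -140.6] [177.8 209.7] 55.7
```

View pics/w3.png

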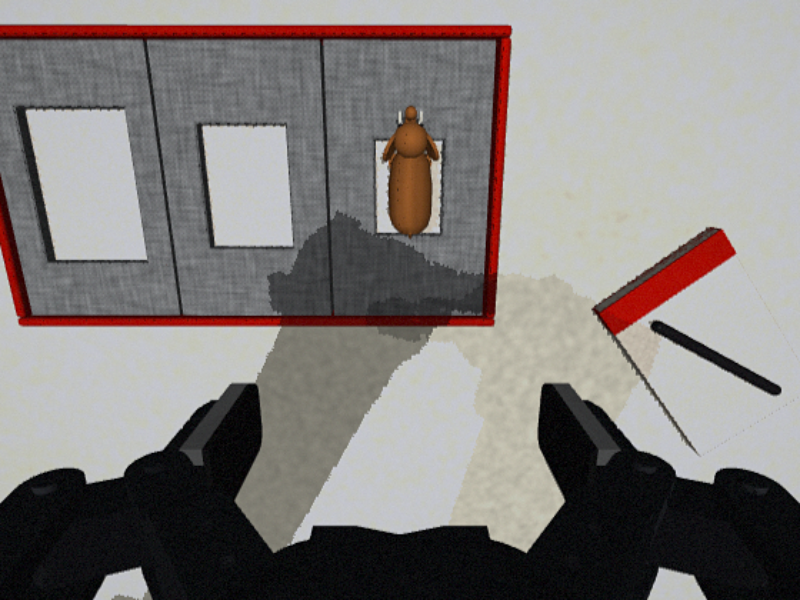

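The small elephant is seated at (410,190), centred in its pocket with equal pale margins either side. On to the medium one.

Request:
{"method": "move_arm", "body": {
  "plan": [85,0.25,0.95,0.1,0,0,1.5,85,0.25,0.95,0.1,0,0,1.5,85,0.25,0.95,0.1,0,0,1.5,85,0.25,0.95,0.1,0,0,1.5,85,0.25,0.95,0.1,0,0,1.5]
}}

```text
time_s: 9.52
eef_pos: [473.0, -149.3, 190.5]
tool_rot: [3.119, -0.368, 0.0]
ft_force: [0.4, -0.0, 0.4]
grip_width: 85.0
gripper_force: 0.0
```

Request:
{"method": "move_arm", "body": {
  "plan": [85,0.25,0.95,0,0,0,1.5,85,0.25,0.95,0,0,0,1.5,85,0.2,0.95,0,0,0,1.5,85,-0.2,0.95,0,0,0,1.5,85,-0.25,0.95,0,0,0,1.5]
}}

```text
time_s: 9.93
eef_pos: [483.3, 41.3, 190.3]
tool_rot: [3.137, -0.162, 0.001]
ft_force: [0.5, -0.1, -0.1]
grip_width: 84.9
gripper_force: 0.0
```

Request:
{"method": "move_arm", "body": {
  "plan": [85,-0.25,0.95,0,0,0,1.5,85,-0.35,0.95,0,0,0,1.5,85,-0.35,0.95,0,0,0,1.5,85,-0.35,0.95,0,0,0,1.5,85,-0.3,0.95,0,0,0,0]
}}

```text
time_s: 10.35
eef_pos: [417.5, 231.4, 190.4]
tool_rot: [-3.142, -0.002, -0.0]
ft_force: [1.1, 1.1, 0.3]
grip_width: 85.0
gripper_force: 0.0
```

Request:
{"method": "move_arm", "body": {
  "plan": [85,-0.2,0.95,0,0,0,0,85,0,0,0,0,0,0,85,0,0,0,0,0,0]
}}

```text
time_s: 10.6
eef_pos: [409.7, 269.9, 190.0]
tool_rot: [3.142, 0.008, -0.001]
ft_force: [-0.5, -0.8, -0.3]
grip_width: 85.3
gripper_force: 0.0
```

```bash
python3 -c "
from h import *
look('elephant_medium',40,fn='pics/w4.png');look('elephant_large',53)"
```

```text
TCP [410.2 267.9 190. ] rot [ 3.141e+00  3.000e-03 -1.000e-03] t 10.65 q7 -2.17
 mask 0.73 [276.7, 96.0, 360.5, 199.7] mean [455.8 236.8] axis 145.5 len [ 46. 104.]
 mark 0.74 [135. 321.] [463.8 230.6]
TCP [410.8 265.8 190.2] rot [ 3.141 -0.004 -0.   ] t 10.8 q7 -2.17
 mask 0.62 [34.9, 61.4, 199.0, 196.5] mean [470.4 397.2] axis 49.0 len [ 70. 147.]
 mark 0.59 [144. 162.] [456.1 381.2]
```

View pics/w4.png

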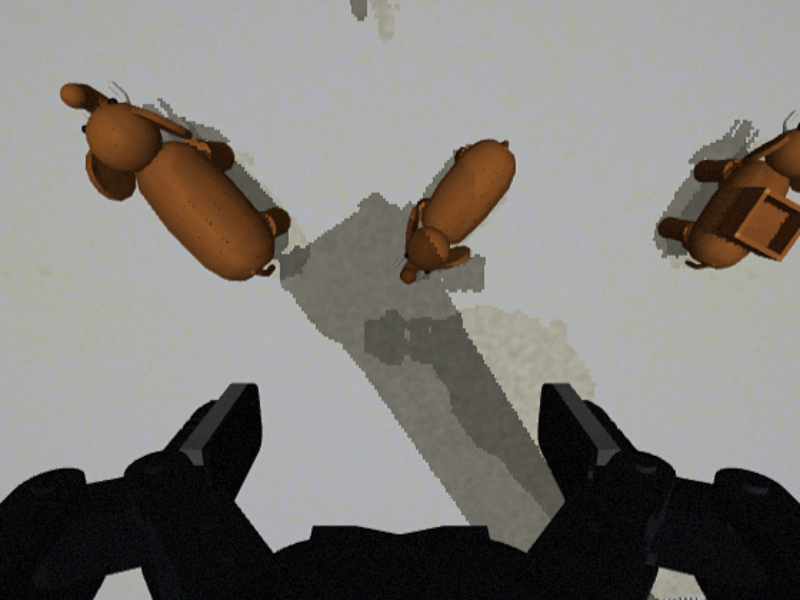

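Medium elephant: rump (505,148), trunk tip (408,278). Large: trunk (72,95), rump (255,275). The howdah is at the far right, about 150 mm away.

```bash
python3 -c "
from h import *
c=eyes.camera('wrist');h=144;X=np.array([np.cos(np.radians(h)),np.sin(np.radians(h))]);Y=np.array([-X[1],X[0]])
def f(l,X,Y):
  for r,q,z,o in l:
    d=toz(c,r*.7,q*.7,z)[:2];print(np.round(d,1),'origin est',np.round(d-o*X,1),'lat',round(d@Y,1))
f(((145,508,40,-40),(278,405,60,62),(190,470,50,-10),(245,430,55,30)),X,Y)
h=47;X=np.array([np.cos(np.radians(h)),np.sin(np.radians(h))]);Y=np.array([-X[1],X[0]])
f(((275,255,53,-53),(92,68,84,81),(210,205,70,-10)),X,Y)
"
```

```text
[493.8 202.6] origin est [461.4 226.1] lat -454.2
[418.8 263. ] origin est [469.  226.5] lat -458.9
[468.7 225.3] origin est [460.6 231.2] lat -457.7
[437.5 248.3] origin est [461.8 230.6] lat -458.0
[419.2 353.3] origin est [455.3 392.1] lat -65.6
[516.6 425.9] origin est [461.4 366.6] lat -87.4
[459.3 372.1] origin est [466.1 379.4] lat -82.2
```

Request:
{"method": "move_arm", "body": {
  "plan": [85,0.27,-0.2,-0.35,0,0,-7,85,0.27,-0.2,-0.35,0,0,-7,85,0.27,-0.2,-0.35,0,0,-7,85,0.27,-0.2,-0.35,0,0,-7,85,0.27,-0.2,-0.35,0,0,-7]
}}

```text
time_s: 11.37
eef_pos: [464.8, 226.1, 120.1]
tool_rot: [-2.992, 0.956, -0.001]
ft_force: [-0.9, -0.5, 0.0]
grip_width: 84.5
gripper_force: 0.0
```

Request:
{"method": "move_arm", "body": {
  "plan": [85,0,0,0,0,0,-1,85,0,0,0,0,0,0,85,0,0,0,0,0,0]
}}

```text
time_s: 11.62
eef_pos: [463.8, 227.6, 121.0]
tool_rot: [-2.989, 0.967, 0.0]
ft_force: [0.5, 0.6, 0.2]
grip_width: 84.8
gripper_force: 0.0
```

```bash
python3 -c "
from h import *
look('elephant_medium',40,fn='pics/w5.png')"
```

```text
TCP [463.9 227.9 121.3] rot [-2.988  0.966 -0.   ] t 11.6667 q7 -2.56
 mask 0.85 [243.7, 165.5, 305.3, 318.4] mean [454.4 238.7] axis 142.7 len [ 46. 116.]
 mark 0.98 [208. 277.] [464.5 230.1]
```

View pics/w5.png

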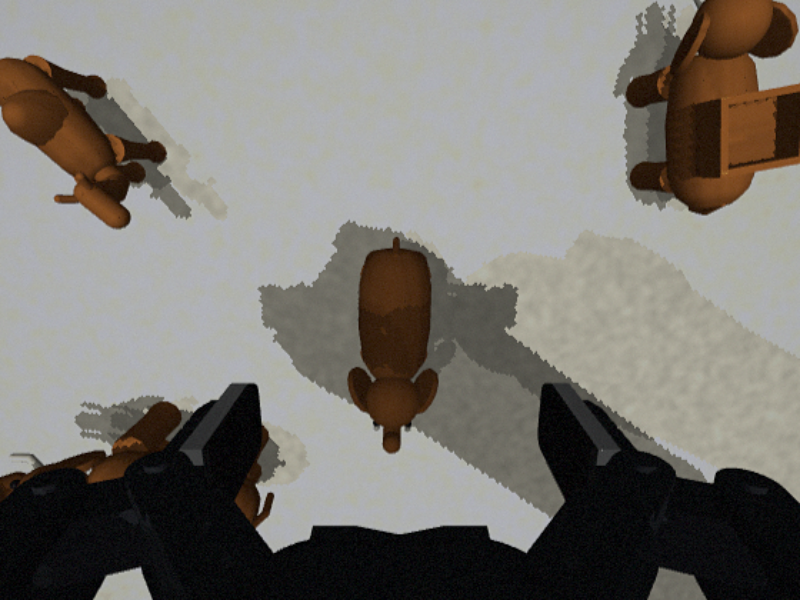

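The medium elephant is centred at (395,330), about 2 mm left of the fingers' centre line. Fine adjust, then down and grip.

Request:
{"method": "move_arm", "body": {
  "plan": [85,0.1,0,-0.7,0,0,0,85,0,0,-0.7,0,0,0,85,0,0,-0.6,0,0,0,85,0,0,-0.45,0,0,0,70,0,0,0,0,0,0]
}}

```text
time_s: 12.18
eef_pos: [465.7, 226.7, 20.0]
tool_rot: [2.985, -0.967, -0.006]
ft_force: [-0.6, 0.4, 0.6]
grip_width: 75.0
gripper_force: 0.0
```

Request:
{"method": "move_arm", "body": {
  "plan": [55,0,0,0,0,0,0,45,0,0,0,0,0,0,25,0,0,0,0,0,0,25,0,0,0,0,0,0,25,0,0,0,0,0,0]
}}

```text
time_s: 12.6
eef_pos: [469.0, 227.8, 24.2]
tool_rot: [-2.986, 0.97, -0.002]
ft_force: [-1.0, 0.1, 7.4]
grip_width: 34.4
gripper_force: 24.8
```

Request:
{"method": "move_arm", "body": {
  "plan": [25,0,0,0,0,0,0,25,0,0,0,0,0,0]
}}

```text
time_s: 12.77
eef_pos: [469.0, 227.9, 24.2]
tool_rot: [-2.986, 0.97, -0.002]
ft_force: [-1.5, 0.0, 6.7]
grip_width: 34.3
gripper_force: 24.8
```

Request:
{"method": "move_arm", "body": {
  "plan": [25,0,0,0.3,0,0,0,25,0,0,0.7,0,0,0,25,0,0,0.8,0,0,0,25,0,0,0.9,0,0,0,25,0,0,0.9,0,0,0]
}}

```text
time_s: 13.18
eef_pos: [467.6, 226.8, 168.9]
tool_rot: [2.988, -0.971, 0.0]
ft_force: [0.2, 1.1, -0.5]
grip_width: 34.5
gripper_force: 25.3
```

Request:
{"method": "move_arm", "body": {
  "plan": [25,0.2,-0.92,0,0,0,1.5,25,0.2,-0.92,0,0,0,1.5,25,0.2,-0.92,0,0,0,1.5,25,0.2,-0.92,0,0,0,1.5,25,0.2,-0.92,0,0,0,1.5]
}}

```text
time_s: 13.6
eef_pos: [508.1, 41.6, 168.0]
tool_rot: [-3.044, 0.77, -0.002]
ft_force: [0.3, 0.6, -1.0]
grip_width: 34.8
gripper_force: 25.3
```

Request:
{"method": "move_arm", "body": {
  "plan": [25,0,-0.92,0,0,0,1.5,25,0,-0.92,0,0,0,1.5,25,-0.27,-0.92,0,0,0,1.5,25,-0.27,-0.92,0,0,0,1.5,25,-0.27,-0.92,0,0,0,1.5]
}}

```text
time_s: 14.02
eef_pos: [474.9, -142.5, 167.6]
tool_rot: [-3.089, 0.57, -0.002]
ft_force: [0.7, -0.4, -0.2]
grip_width: 35.0
gripper_force: 25.3
```

Request:
{"method": "move_arm", "body": {
  "plan": [25,-0.27,-0.92,0,0,0,0,25,-0.27,-0.92,0,0,0,0,25,-0.27,-0.92,0,0,0,0,25,0,0,0,0,0,0,25,0,0,0,0,0,0]
}}

```text
time_s: 14.43
eef_pos: [442.1, -253.7, 167.6]
tool_rot: [3.087, -0.581, 0.002]
ft_force: [1.3, 0.3, -0.4]
grip_width: 34.5
gripper_force: 25.3
```

```bash
python3 -c "
from h import *
c=look('elephant_medium',190,fn='pics/w6.png');pockets(c);print(arm.read_state()['grip_width'])"
```

```text
TCP [ 442.9 -251.7  167.3] rot [-3.088e+00  5.760e-01 -1.000e-03] t 14.4833 q7 -1.3
 mask 0.75 [230.6, 208.4, 326.5, 375.2] mean [ 443.8 -253.8] axis 158.1 len [42. 75.]
pocket [    0     0   560   397 95057] [ 413.3 -243.3] [605.  376.2] 68.5
pocket [  331     9   131   199 12480] [ 475.3 -365.8] [ 95.2 158.3] 69.0
pocket [   85    10   132   200 16118] [ 545.  -183.3] [ 95.2 159.1] 69.0
pocket [ 211   10  124  174 8178] [ 520.8 -278.5] [ 95.2 135.7] 68.9
pocket [399  68  20  20 307] [ 498.8 -388.1] [15.6 14.4] 68.7
pocket [ 243   72   62   88 5199] [ 509.9 -274.5] [49.7 70.1] 69.0
pocket [391  92  23  53 931] [ 469.6 -374.6] [17. 42.] 68.5
34.31691157857568
```

View pics/w6.png

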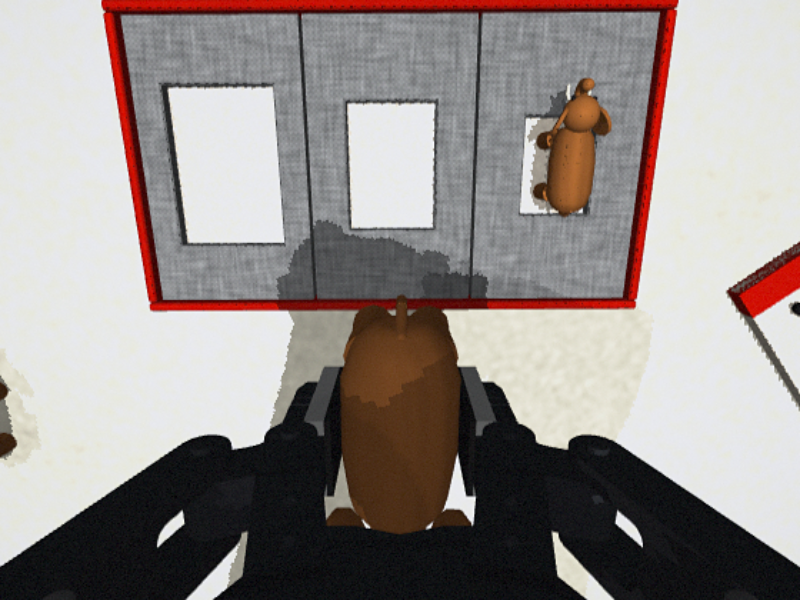

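The medium pocket is at (392,165). The held elephant is centred between the pads with its tail towards the box at (402,300), and the small elephant stays seated. I'll work out the offset.

```bash
python3 -c "
from h import *
c=eyes.camera('wrist');p=arm.read_state()['eef_pos'];y=np.radians(-21);X=np.array([np.cos(y),np.sin(y)]);Y=np.array([-X[1],X[0]])
for r,q,z in((298,402,188),(298,402,180),(312,402,180),(525,398,195)):
    d=toz(c,r*.7,q*.7,z)[:2]-p[:2];print(r,z,np.round([d@X,d@Y],1))
d=np.array([510.2-p[0],-274.7-p[1]]);print(p,np.round(d,1),d@X,d@Y)"
```

```text
298 188 [37.8 -0.3]
298 180 [35.6 -0.4]
312 180 [31.4 -0.4]
525 195 [-28.4   0.6]
[ 443.8368649  -249.65886703  166.78348786] [ 66.4 -25. ] 70.92926344657063 0.4045090573327893
```

Request:
{"method": "move_arm", "body": {
  "plan": [25,0.6,-0.21,0,0,0,0,25,0.6,-0.21,0,0,0,0,25,0.58,-0.21,0,0,0,0,25,0,0,-0.7,0,0,0,25,0,0,-0.7,0,0,0]
}}

```text
time_s: 15.05
eef_pos: [517.9, -275.5, 111.1]
tool_rot: [3.089, -0.566, 0.007]
ft_force: [-1.0, -0.0, -1.2]
grip_width: 34.7
gripper_force: 25.4
```

Request:
{"method": "move_arm", "body": {
  "plan": [25,0,0,-0.7,0,0,0,25,0,0,-0.3,0,0,0,25,0,0,0,0,0,0,25,0,0,0,0,0,0]
}}

```text
time_s: 15.38
eef_pos: [514.7, -275.8, 70.7]
tool_rot: [-3.089, 0.571, 0.001]
ft_force: [-0.1, -0.5, -0.4]
grip_width: 34.5
gripper_force: 25.4
```

```bash
python3 -c "
from h import *
c=eyes.camera('wrist');print(arm.read_state()['eef_pos']);eyes.camera('wrist');print(arm.read_state()['eef_pos'])"
```

```text
[ 515.40790942 -276.41398615   71.68042961]
[ 515.69425256 -276.73592492   72.19242809]
```

Request:
{"method": "move_arm", "body": {
  "plan": [25,0,0,-0.4,0,0,0,25,0,0,-0.25,0,0,0,25,0,0,-0.12,0,0,0,25,0,0,-0.06,0,0,0,25,0,0,0,0,0,0]
}}

```text
time_s: 15.9
eef_pos: [514.4, -276.4, 37.3]
tool_rot: [-3.089, 0.573, 0.0]
ft_force: [-0.1, -0.8, -0.5]
grip_width: 34.2
gripper_force: 25.4
```

Request:
{"method": "move_arm", "body": {
  "plan": [25,0,0,0,0,0,0]
}}

```text
time_s: 15.98
eef_pos: [514.6, -276.7, 37.7]
tool_rot: [3.089, -0.573, 0.001]
ft_force: [0.1, -0.1, -1.1]
grip_width: 34.5
gripper_force: 25.4
```

Request:
{"method": "move_arm", "body": {
  "plan": [25,0,0,-0.03,0,0,0,38,0,0,0,0,0,0,46,0,0,0,0,0,0,54,0,0,0,0,0,0,54,0,0,0,0,0,0]
}}

```text
time_s: 16.4
eef_pos: [514.5, -276.5, 36.3]
tool_rot: [3.089, -0.573, 0.0]
ft_force: [0.6, 1.3, -0.2]
grip_width: 53.8
gripper_force: 0.0
```

Request:
{"method": "move_arm", "body": {
  "plan": [54,0,0,0.4,0,0,0,54,0,0,0.8,0,0,0,54,0,0,0.8,0,0,0,54,0,0,0.8,0,0,0,70,0,0,0.8,0,0,0]
}}

```text
time_s: 16.82
eef_pos: [514.1, -276.4, 181.6]
tool_rot: [3.089, -0.573, -0.001]
ft_force: [1.0, 0.5, 0.0]
grip_width: 64.7
gripper_force: 0.0
```

Request:
{"method": "move_arm", "body": {
  "plan": [85,-0.08,0.91,0,0,0,3.8,85,-0.08,0.91,0,0,0,3.8,85,-0.08,0.91,0,0,0,3.8,85,-0.08,0.91,0,0,0,3.8,85,-0.08,0.91,0,0,0,3.8]
}}

```text
time_s: 17.23
eef_pos: [498.0, -92.9, 180.4]
tool_rot: [-3.141, 0.05, -0.001]
ft_force: [1.0, 0.3, 0.0]
grip_width: 85.2
gripper_force: 0.0
```

Request:
{"method": "move_arm", "body": {
  "plan": [85,-0.08,0.91,0,0,0,3.8,85,-0.08,0.91,0,0,0,3.8,85,-0.08,0.91,0,0,0,3.8,85,-0.08,0.91,0,0,0,3.8,85,-0.08,0.91,0,0,0,3.8]
}}

```text
time_s: 17.65
eef_pos: [482.0, 89.2, 180.5]
tool_rot: [-3.106, -0.469, -0.001]
ft_force: [1.2, -0.1, 0.4]
grip_width: 85.3
gripper_force: 0.0
```

Request:
{"method": "move_arm", "body": {
  "plan": [85,-0.08,0.91,0,0,0,3.8,85,-0.08,0.91,0,0,0,3.8,85,-0.08,0.91,0,0,0,3.8,85,-0.08,0.91,0,0,0,3.8,85,-0.08,0.91,0,0,0,3.8]
}}

```text
time_s: 18.07
eef_pos: [466.0, 271.2, 180.4]
tool_rot: [-2.986, -0.975, -0.001]
ft_force: [0.1, 0.3, -0.8]
grip_width: 85.1
gripper_force: 0.0
```

Request:
{"method": "move_arm", "body": {
  "plan": [85,-0.08,0.91,0,0,0,3.8,85,-0.08,0.91,0,0,0,3.8,85,-0.08,0.91,0,0,0,3.8,85,0,0,0,0,0,0,85,0,0,0,0,0,0]
}}

```text
time_s: 18.48
eef_pos: [455.6, 381.1, 179.8]
tool_rot: [-2.874, -1.268, 0.001]
ft_force: [0.1, -1.0, -0.4]
grip_width: 85.4
gripper_force: 0.0
```

```bash
python3 -c "
from h import *
look('elephant_large',53,fn='pics/w7.png')"
```

```text
TCP [456.5 378.9 179.7] rot [ 2.876e+00  1.264e+00 -1.000e-03] t 18.5333 q7 -1.5
 mask 0.58 [250.8, 102.0, 321.9, 256.4] mean [468.8 393.6] axis 38.9 len [ 60. 131.]
 mark 0.93 [190. 280.] [456.9 382.4]
```

View pics/w7.png

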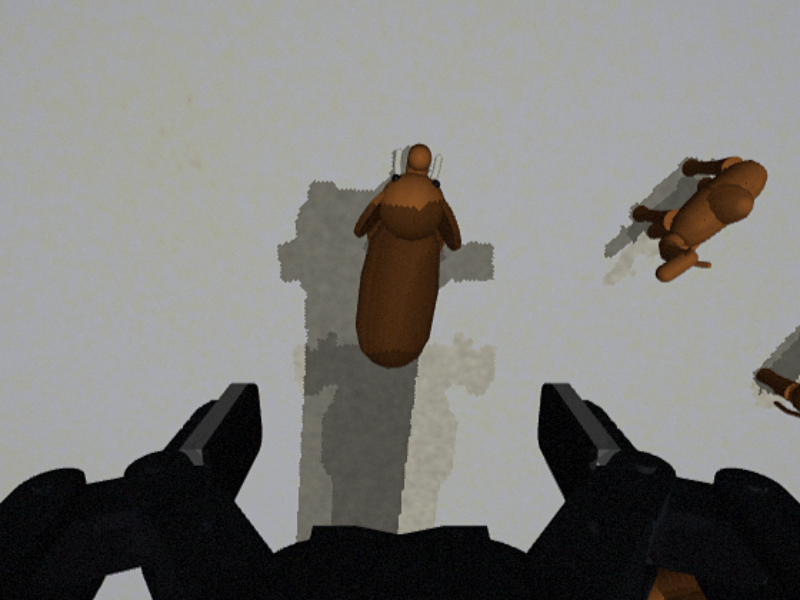

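The large elephant runs from trunk (420,155) to rump (393,365), about 8° clockwise of the tool. I'll turn −8°, go lower and measure once more.

Request:
{"method": "move_arm", "body": {
  "plan": [85,-0.05,0,-0.5,0,0,-4,85,-0.05,0,-0.4,0,0,-4,85,0,0,0,0,0,0,85,0,0,0,0,0,0]
}}

```text
time_s: 18.97
eef_pos: [453.0, 377.2, 143.8]
tool_rot: [2.956, 1.059, -0.002]
ft_force: [0.3, 0.8, 1.4]
grip_width: 85.2
gripper_force: 0.0
```

```bash
python3 -c "
from h import *
c=look('elephant_large',53,fn='pics/w8.png')"
```

```text
TCP [453.5 378.  144.7] rot [2.957e+00 1.059e+00 1.000e-03] t 19.0167 q7 -1.63
 mask 0.83 [234.1, 90.1, 319.9, 272.0] mean [469.7 394.5] axis 39.6 len [ 61. 132.]
 mark 0.69 [194. 276.] [455.5 383.1]
```

View pics/w8.png

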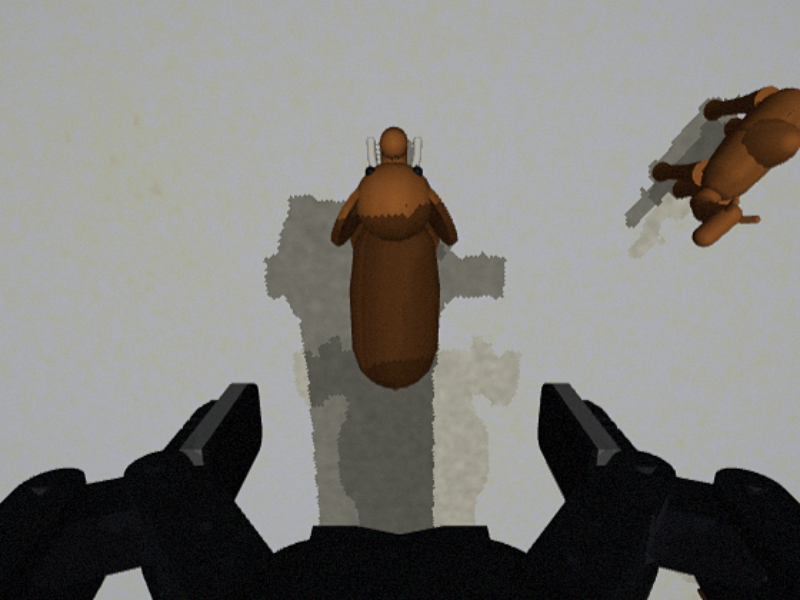

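Aligned: the barrel runs straight along the tool axis at column 395, with the rump at row 388.

```bash
python3 -c "
from h import *
c=eyes.camera('wrist');p=arm.read_state()['eef_pos'];y=np.radians(39.5);X=np.array([np.cos(y),np.sin(y)]);Y=np.array([-X[1],X[0]])
for r,q,z in((388,395,53),(388,395,60),(128,394,85),(235,395,60)):
    d=toz(c,r*.7,q*.7,z)[:2]-p[:2];print(r,z,np.round([d@X,d@Y],1))
print(p,X,Y)"
```

```text
388 53 [-43.7   2.5]
388 60 [-40.2   2.4]
128 85 [86.5  2.2]
235 60 [40.2  2.2]
[453.73321756 378.88178947 145.33624577] [0.77162458 0.63607822] [-0.63607822  0.77162458]
```

Request:
{"method": "move_arm", "body": {
  "plan": [85,-0.02,0.05,-0.7,0,0,0,85,0,0,-0.7,0,0,0,85,0,0,-0.7,0,0,0,85,0,0,-0.4,0,0,0,85,0,0,-0.2,0,0,0]
}}

```text
time_s: 19.58
eef_pos: [451.3, 379.9, 34.3]
tool_rot: [2.957, 1.059, -0.004]
ft_force: [-1.2, -0.5, 0.3]
grip_width: 84.8
gripper_force: 0.0
```

Request:
{"method": "move_arm", "body": {
  "plan": [70,0,0,0,0,0,0,55,0,0,0,0,0,0,35,0,0,0,0,0,0,35,0,0,0,0,0,0,35,0,0,0,0,0,0],
  "newtons": 30
}}

```text
time_s: 20.0
eef_pos: [453.1, 381.6, 38.0]
tool_rot: [-2.957, -1.058, -0.005]
ft_force: [0.0, -1.9, 6.5]
grip_width: 45.1
gripper_force: 30.8
```

Request:
{"method": "move_arm", "body": {
  "plan": [35,0,0,0,0,0,0,35,0,0,0,0,0,0]
}}

```text
time_s: 20.17
eef_pos: [453.1, 381.6, 38.0]
tool_rot: [-2.957, -1.058, -0.005]
ft_force: [-0.7, -0.1, 6.5]
grip_width: 45.5
gripper_force: 30.8
```

Request:
{"method": "move_arm", "body": {
  "plan": [35,0,0,0.3,0,0,0,35,0,0,0.7,0,0,0,35,0,0,0.8,0,0,0,35,0,0,0.9,0,0,0,35,0,0,0.9,0,0,0]
}}

```text
time_s: 20.58
eef_pos: [451.5, 380.4, 182.3]
tool_rot: [2.958, 1.059, -0.001]
ft_force: [1.3, 1.1, -0.9]
grip_width: 44.9
gripper_force: 31.3
```

Request:
{"method": "move_arm", "body": {
  "plan": [35,0.1,-0.9,0,0,0,-4,35,0.1,-0.9,0,0,0,-4,35,0.1,-0.9,0,0,0,-4,35,0.1,-0.9,0,0,0,-4,35,0.1,-0.9,0,0,0,-4]
}}

```text
time_s: 21.0
eef_pos: [471.7, 199.2, 181.2]
tool_rot: [-3.097, -0.525, -0.001]
ft_force: [1.1, -0.1, -0.9]
grip_width: 45.0
gripper_force: 31.3
```

Request:
{"method": "move_arm", "body": {
  "plan": [35,0.1,-0.9,0,0,0,-4,35,0.1,-0.9,0,0,0,-4,35,0.1,-0.9,0,0,0,-4,35,0.1,-0.9,0,0,0,-4,35,0.1,-0.9,0,0,0,-4]
}}

```text
time_s: 21.42
eef_pos: [491.8, 19.2, 181.2]
tool_rot: [-3.141, 0.022, -0.002]
ft_force: [1.2, -0.7, -1.8]
grip_width: 45.4
gripper_force: 31.3
```

Request:
{"method": "move_arm", "body": {
  "plan": [35,-0.1,-0.9,0,0,0,-4,35,-0.1,-0.9,0,0,0,-4,35,-0.1,-0.9,0,0,0,-4,35,-0.1,-0.9,0,0,0,-4,35,-0.1,-0.9,0,0,0,-4.5]
}}

```text
time_s: 21.83
eef_pos: [471.5, -160.6, 181.1]
tool_rot: [-3.087, 0.58, -0.002]
ft_force: [-0.2, -0.2, -0.4]
grip_width: 45.3
gripper_force: 31.3
```

Request:
{"method": "move_arm", "body": {
  "plan": [35,0,0,0,0,0,0,35,0,0,0,0,0,0]
}}

```text
time_s: 22.0
eef_pos: [471.4, -161.3, 180.9]
tool_rot: [-3.087, 0.582, -0.001]
ft_force: [0.6, 1.3, -0.6]
grip_width: 44.9
gripper_force: 31.3
```

```bash
python3 -c "
from h import *
c=look('elephant_large',190,fn='pics/w9.png');pockets(c);print(arm.read_state()['grip_width'])"
```

```text
TCP [ 471.8 -159.4  180.7] rot [-3.087e+00  5.770e-01 -1.000e-03] t 22.05 q7 -1.52
 mask 0.82 [196.4, 74.8, 367.0, 373.7] mean [ 492.5 -168.9] axis 158.7 len [ 71. 135.]
pocket [  432     5   128   193 10276] [ 475.3 -365.6] [ 95.2 158.6] 69.0
pocket [ 330    6  121  177 9485] [ 517.2 -276.9] [ 95.1 144. ] 69.0
pocket [ 347   66   37   92 1317] [ 513.7 -256.6] [21.9 77.1] 65.0
pocket [263  75  33  34 833] [ 557.6 -193.9] [27.1 26.8] 31.3
pocket [507  84  25  51 868] [ 467.1 -383.8] [17.6 41.4] 66.8
pocket [ 234  129   90   89 6016] [ 490.3 -166.4] [81.6 80.7] 28.7
pocket [251 212  70  23 536] [ 441.6 -155.8] [65.8 21.1] 75.9
45.437040928987585
```

View pics/w9.png

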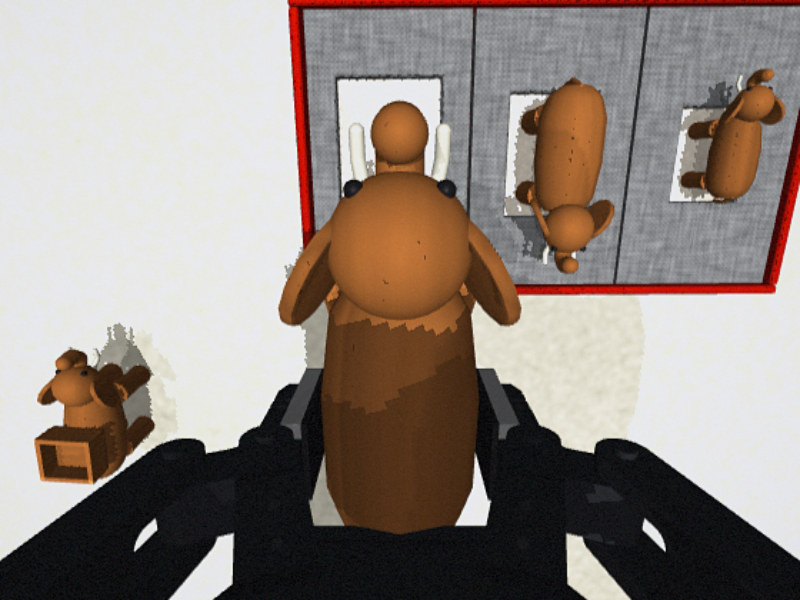

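The large pocket is at (390,~165), in front of the held elephant, with its trunk at (400,130). The medium and small elephants are standing in their pockets. I'll move over the large pocket and start down.

Request:
{"method": "move_arm", "body": {
  "plan": [35,0.6,-0.19,0,0,0,0,35,0.6,-0.19,0,0,0,0,35,0.52,-0.17,0,0,0,0,35,0,0,-0.7,0,0,0,35,0,0,-0.7,0,0,0]
}}

```text
time_s: 22.57
eef_pos: [543.8, -179.9, 124.8]
tool_rot: [-3.089, 0.57, -0.007]
ft_force: [-0.4, 0.8, -1.1]
grip_width: 45.5
gripper_force: 31.3
```

Request:
{"method": "move_arm", "body": {
  "plan": [35,0,0,-0.6,0,0,0,35,0,0,-0.3,0,0,0,35,0,0,0,0,0,0,35,0,0,0,0,0,0]
}}

```text
time_s: 22.9
eef_pos: [541.1, -180.5, 88.3]
tool_rot: [-3.089, 0.573, 0.001]
ft_force: [0.4, -0.0, -1.7]
grip_width: 45.4
gripper_force: 31.3
```

```bash
python3 -c "
from h import *
c=eyes.camera('wrist');print(arm.read_state()['eef_pos']);eyes.camera('wrist');s=arm.read_state();print(s['eef_pos'])
p=s['eef_pos'];y=np.radians(-21);X=np.array([np.cos(y),np.sin(y)]);Y=np.array([-X[1],X[0]])
c=dict(c);print([np.round([(toz(c,r*.7,400*.7,p[2]-38+z)[:2]-p[:2])@X],1) for r,z in((100,84),(102,86))])
s=eyes.camera('side');cv2.imwrite('pics/s1.png',cv2.resize(s['image'][150:390,180:380],(500,600)))"
```

```text
[ 541.77042439 -180.94088773   89.15482081]
[ 542.04785883 -181.23262408   89.64587115]
[array([81.8]), array([81.2])]
```

View pics/s1.png

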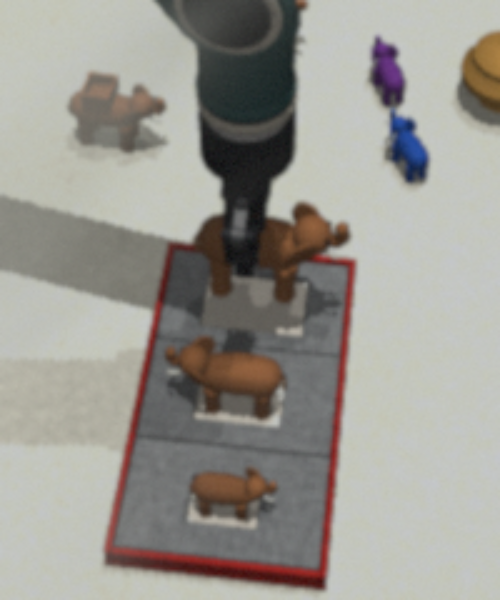

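The side view crop shows the medium and small elephants standing in their pockets, and the large one upright above its own pocket at (255,305). I'll lower it.

Request:
{"method": "move_arm", "body": {
  "plan": [35,0.02,-0.04,-0.4,0,0,0,35,0,0,-0.3,0,0,0,35,0,0,-0.15,0,0,0,35,0,0,-0.07,0,0,0,35,0,0,0,0,0,0]
}}

```text
time_s: 23.47
eef_pos: [541.2, -182.7, 50.8]
tool_rot: [-3.088, 0.575, 0.002]
ft_force: [-0.5, 0.3, -0.6]
grip_width: 45.4
gripper_force: 31.3
```

Request:
{"method": "move_arm", "body": {
  "plan": [35,0,0,0,0,0,0]
}}

```text
time_s: 23.55
eef_pos: [541.8, -182.9, 51.5]
tool_rot: [3.088, -0.575, 0.0]
ft_force: [0.4, -0.1, -0.2]
grip_width: 45.3
gripper_force: 31.3
```

Request:
{"method": "move_arm", "body": {
  "plan": [35,0,0,-0.03,0,0,0,35,0,0,0,0,0,0,50,0,0,0,0,0,0,58,0,0,0,0,0,0,66,0,0,0,0,0,0]
}}

```text
time_s: 23.97
eef_pos: [541.8, -182.9, 50.4]
tool_rot: [3.088, -0.575, 0.001]
ft_force: [-0.8, 0.5, 0.1]
grip_width: 65.7
gripper_force: 0.0
```

Request:
{"method": "move_arm", "body": {
  "plan": [66,0,0,0,0,0,0,66,0,0,0.4,0,0,0,66,0,0,0.8,0,0,0,66,0,0,0.8,0,0,0,66,0,0,0.8,0,0,0]
}}

```text
time_s: 24.38
eef_pos: [541.2, -182.9, 163.2]
tool_rot: [3.088, -0.576, -0.002]
ft_force: [0.3, -1.3, -0.7]
grip_width: 65.7
gripper_force: 0.0
```

Request:
{"method": "move_arm", "body": {
  "plan": [66,-0.7,0.1,0.6,0,0,0,66,-0.7,0,0,0,0,0,66,-0.6,-0.6,0,0,0,0,66,0,-0.6,0,0,0,0,66,0,0,0,0,0,0]
}}

```text
time_s: 24.8
eef_pos: [460.2, -231.4, 187.3]
tool_rot: [3.085, -0.584, 0.004]
ft_force: [1.5, -0.1, 0.2]
grip_width: 65.8
gripper_force: 0.0
```

```bash
python3 -c "
from h import *
c=look('elephant_large',65,zo=12,fn='pics/w10.png')
for t in('medium','small'):
  for m in nets.mark_of('wrist','elephant_'+t)[:3]: print(t,round(m['confidence'],2),np.round(toz(c,*m['position'],12)[:2],1))
s=eyes.camera('side')
a=s['image'][150:390,180:380];cv2.imwrite('pics/fin.png',np.hstack([cv2.resize(a,(300,360)),cv2.resize(c['image'],(480,360))]))
for t in('large','medium','small'):
  for m in nets.mark_of('side','elephant_'+t)[:4]: print('side',t,round(m['confidence'],2),np.round(toz(s,*m['position'],12)[:2],1))"
```

```text
TCP [ 461.  -229.2  186.8] rot [ 3.086e+00 -5.820e-01  3.000e-03] t 24.85 q7 -1.37
 mask 0.88 [127.0, 2.8, 225.6, 196.1] mean [ 562.8 -188.7] axis 164.8 len [ 67. 138.]
 mark 0.83 [127. 196.] [ 546.1 -181.9]
medium 0.74 [ 510.  -272.9]
medium 0.63 [ 545.7 -184.1]
small 0.56 [ 475.6 -367.3]
side large 0.82 [ 548.  -182.9]
side medium 0.68 [ 509.5 -276.8]
side medium 0.58 [ 510.1 -287. ]
side small 0.66 [ 482.5 -362.9]
side small 0.65 [737.5 -56.3]
side small 0.53 [747.3  37.6]
```

View pics/fin.png

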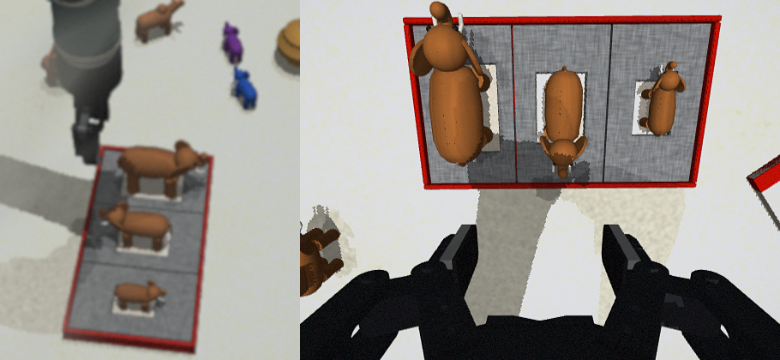

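All three stand upright in their pockets, the arm is clear and the look-alikes haven't been touched. I'll hand the job in.

```bash
python3 -c "
from h import *
print(workorder.close_job())"
```

```text
the job is handed in; nothing more can be done
None
```

The large, medium and small plain elephants are each standing upright and released in the pocket of their own size, the look-alikes were left alone, and the job was handed in at about 25 s; no verdict was returned.

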